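# Index the vial carousel to the third stop and hold it

### The job

Fold up the splash cover of the vial sampler until it stands upright (the rod on its free edge is its handle). Then grip the bar on top of the carousel and turn it clockwise, seen from above, from its home position to the third click stop without running on to the fourth; the carousel springs back if let go, so finish while still gripping the bar and holding it at the third stop, with the cover still upright. Leave the wash bottle, the spare vial and the cap tray where they stand.

Things in the scene. Friction and masses are not known exactly. Their poses are not given: they have to be found in the camera images.
- sampler: Vial sampler, bolted down; grey foot plate, 30 mm thick, reaching 135 mm either way along x, 140 mm towards -y, 190 mm towards +y. Origin on the table right under the carousel's axis; z up. A steel pointer at the rim (x = -123 mm, top at z = 60 mm) is only a mark.
- carousel_top (a point): On the turning axis, 94 mm above the table, at the height of the vials' cap tops. Black round tray, 224 mm across, with white-capped amber vials standing on a circle 184 mm across, none nearer than 79 mm to the axis; a few of the 16 places are empty. A spindle 22 mm thick rises in the middle to the grip bar.
- grip_bar: Bare aluminium bar atop the spindle, 50 mm long (its x), 16 mm wide (its y), 32 mm high (z); origin at its centre, on the turning axis, 148 mm above the table. A disc 40 mm across lies below it, 126 to 134 mm above the table. Grip from above across the 16 mm. Turns with the tray. A dark line on top marks its -x end. At home its x axis is parallel to the sampler's.
- index (a joint): Turn of carousel and bar, rad: 0 home (end stop), growing clockwise from above, up to 2.6. Click stops every 0.3927 (22.5 degrees); the third is 1.178. A return spring of 0.085 to 0.1 N m drives it home; clicks add a ripple of +-0.055 N m: hardest a quarter pitch past a stop, easier as it snaps into the next. Stops are felt but do not hold it: let go, it runs back home.
- cover (a joint): Angle of the splash cover about its hinge, rad: 0 upright, negative leaning over the carousel down to -0.87 (shut, end stop, 0.7 above the horizontal), positive tipped back, up to 0.83. Starts between -0.85 and -0.62. Stiff friction hinge (about 0.4 N m; the cover's weight adds up to 0.3 N m): it stays where it is left. No stop at upright.
- cover_hinge (a point): Middle of the cover's hinge line, which is parallel to the sampler's x axis, 155 mm from the carousel's axis towards the sampler's +y and 50 mm above the table. Two low posts at its ends, 127 mm either way, 65 mm high.
- cover_rod (a point): Middle of the round steel rod on the cover's free edge, 10 mm thick, 140 mm long between two arms, parallel to the hinge, 210 mm from it and 40 mm clear of the panel (grey, 238 mm along the hinge, 170 mm deep, 6 mm thick), which swings up and towards the sampler's +y. Pinch it from above, fingers closing across it; it turns between them along its arc.
- wash_bottle: Bystander: white plastic bottle, 60 mm across, 140 mm high, loose; origin under its middle.
- spare_vial: Bystander: amber glass vial, 27 mm across, 60 mm high, loose; origin under its middle.
- cap_tray: Bystander: open grey tray 100 x 75 x 35 mm, loose; origin under its middle.

How it is judged:
By the outcome, as a careful person would: the job done as asked, in the order asked, and still so for the second after the job is handed in, while the arm keeps its last pose, push and grip.
It also fails if it takes over 58 s, if anything falls off the work surface, if the arm or the gripper's body presses on something with over 40 N, if the wrist force passes 120 N, or if a joint passes its speed limit or range.

### The arm

A 7-joint arm with a two-finger parallel gripper is mounted at the origin on the work surface. World frame = base frame: x ahead of the robot, y to its left, z up, the work surface at z = 0. Lengths are in m, angles in rad, forces in N, time in s.
With the tool pointing down it reaches from about 0.425 to 0.8 m from the base axis. Payload 8.3 kg.
Tool frame: the origin (TCP) lies midway between the tips of the shut fingers; the grasp point (between the pads) lies 19 mm behind it (r.grasp_offset is the z of the grasp point in the tool frame, in m); z points along the fingers, y is the direction in which the jaws open and shut (so a half turn about z gives the same grasp; the last joint's range is limited). The gripper opens to 85 mm and grips with 20 to 120 N. Pads are 22 mm wide; open, the fingers measure 114 mm over their backs; the gripper's body (76 mm by 85 mm) begins 54 mm behind the grasp point. The pads swing forward as they close: fully open they stand 13 mm farther back than shut.
Start: joints at [-1.204, 0.383, 0.016, 1.37, -0.006, 1.388, -0.046], TCP at [0.26, 0.568, 0.231] pointing down, gripper open.
Joint ranges: [-2.95, 2.95], [-0.25, 2.06], [-1.52, 1.56], [0.18, 2.33], [-1.44, 4.58], [0.02, 2.06], [-3.01, 3.01]. Speed limits (rad/s): [2.39, 2.39, 3.01, 3.01, 3.14, 3.14, 3.14].

### API

Orientations are given as a unit quaternion [x, y, z, w].
In Python, from station import r gives the robot as it stands.
- The arm moves only by the tool move_arm, never from a script. Its argument "plan" is a list of rows, each an object with "claw": the opening, from 0 (shut) to 1 (fully open); "xyz": the shift along the tool's x, y, z in mm, a list of three; "twist": the turn about the tool's z in rad. A call has 1 to 12 rows; each row shifts and turns the pose as measured when the row begins, along the tool's axes as they then stand; what a row does not reach is not made up. A row lasts 1/8 s, in which the tool goes at most 62.5 mm and 10.7 degrees, less where a joint would pass 70% of its speed; a pose out of reach is approached as far as the arm can. A call with a gripper value outside its range is refused whole. The fingers move at their own pace and stop on an object; "force" is the grip in N (left out, the last holds). Time passes only in rows, so rows that do not move let the fingers close. It gives the time, the measured TCP pose, the force and the opening at its end, in the units of the state.
- r.read_state(): the state, without advancing time (a new reading comes with each control period).
- r.read_camera(name): name is "side" or "top"; returns a dict with "pixels" (420x560x3 uint8, blue, green, red), "fovy" (degrees; the focal length in pixels is half the picture's height over the tangent of half this angle, whatever the lens; pixels are square), "cx", "cy" (the principal point, pixels), "rvec" (rotation vector, rad) and "tvec" (3), from world to camera coordinates, as OpenCV has them. Camera axes: x right, y down, z forward; pixel columns grow to the right and rows downward; lengths in m; the calibration is good to about 2 mm. A picture is of the moment at which its call begins. There is no depth.
- r.close_job(): hands the job in, once; it reports no verdict.
The state is a dict: "time": time; "joint_positions": joint angles; "joint_vel": joint speeds; "joint_torque": joint torques, N m; "tcp_pos": TCP position; "orientation": TCP orientation; "wrist_force": force on the tool from outside, world axes, zero at the start; "torque": the same for the moment, N m; "gripper_width": opening from 0.0 (shut) to 1.0 (fully open).
Only numpy, scipy, OpenCV 4.12 (cv2) and the standard library are available. Lean on these libraries where they do the work, as an engineer would, in place of code of your own. Each camera call takes 0.05 s, during which the arm holds its last target.

## Working session

There is one attempt and no reset: what is moved stays moved. The work goes in short steps, Python scripts to look and compute and a tool call to move; the robot and the scene stay as the last step left them, time stands still between calls to the robot, and variables do not carry over. Pictures are saved under pics/ and viewed, and the job is handed in when it is done.

Besides the shell and the picture viewer there is one more tool, called after "Request:" as a command line: name --argument value ..., lists and objects as JSON in quotes. move_arm: Moves the arm, as the interface text tells. Its arguments: {"type":"object","properties":{"plan":{"type":"array"},"force":{"type":"number"}},"required":["plan"]}

```bash
ls; mkdir -p pics; python3 - <<'E'
from station import r
import cv2
s=r.read_state()
for k,v in s.items(): print(k,v)
print(r.grasp_offset)
for n in("side","top"):
    c=r.read_camera(n); cv2.imwrite(f"pics/{n}0.png",c["pixels"]); print(n,{k:v for k,v in c.items() if k!="pixels"})
E
```

```text
pics
time 0.0
joint_positions [-1.203897    0.38424061  0.016345    1.37117366 -0.00630728  1.388208
 -0.0464975 ]
joint_vel [-9.00331541e-04 -5.34407973e-04 -1.76231818e-03 -6.39388349e-04
  3.52861975e-03  3.61088212e-04 -4.62405296e-05]
joint_torque [-6.39049722e-04 -6.27599359e+01  8.44142251e-01 -3.71836102e+01
  1.66164647e-02  1.41121712e-02 -4.11428289e-06]
tcp_pos [0.26016599 0.56771069 0.23026828]
orientation [ 2.13204513e-01  9.77007090e-01 -9.69702356e-04 -2.02031692e-04]
wrist_force [0.1115242  0.0486606  0.57110955]
torque [-0.01598715  0.03757984 -0.04213778]
gripper_width 1.0020036634331195
-0.0187
side {'fovy': 46.56144386490226, 'cx': 277.59059916591355, 'cy': 211.7386260523216, 'rvec': array([ 2.26877538, -0.48153259,  0.22392773]), 'tvec': array([-0.50093098,  0.26186496,  0.93012491])}
top {'fovy': 49.433457424031005, 'cx': 281.8227322642552, 'cy': 207.89570704477242, 'rvec': array([ 2.17332228, -2.16920203,  0.11107587]), 'tvec': array([0.00178053, 0.54959558, 1.00342663])}
```

View pics/side0.png

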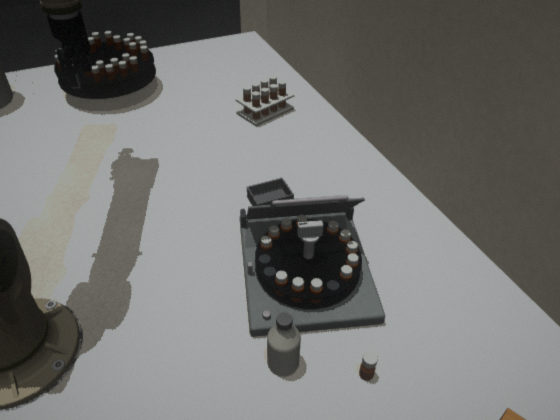

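View pics/top0.png

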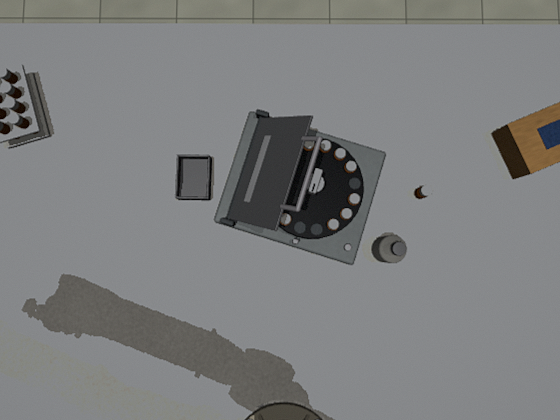

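```bash
cat > h.py <<'E'
import numpy as np, cv2
from station import r
def cam(n):
    c=r.read_camera(n); R=cv2.Rodrigues(np.array(c["rvec"]))[0]; h=c["pixels"].shape[0]
    f=h/2/np.tan(np.radians(c["fovy"])/2); K=np.array([[f,0,c["cx"]],[0,f,c["cy"]],[0,0,1]])
    return dict(img=c["pixels"],R=R,t=np.array(c["tvec"]),K=K,rv=np.array(c["rvec"]))
def proj(c,P): return cv2.projectPoints(np.array(P,float).reshape(-1,1,3),c["rv"],c["t"],c["K"],None)[0][:,0]
def atz(c,uv,z):
    d=c["R"].T@np.linalg.inv(c["K"])@np.array([uv[0],uv[1],1.]); o=-c["R"].T@c["t"]
    return o+d*(z-o[2])/d[2]
def crop(c,name,x,y,w,h,s,pts=None):
    im=cv2.resize(c["img"][y:y+h,x:x+w],None,fx=s,fy=s,interpolation=cv2.INTER_CUBIC)
    im=np.clip(im.astype(float)*1.6,0,255).astype(np.uint8)
    if pts is not None:
        for p in pts: cv2.circle(im,(int((p[0]-x+.5)*s),int((p[1]-y+.5)*s)),3,(0,0,255),1)
    for k in range(0,w,20): cv2.putText(im,str(x+k),(k*s,8),0,.3,(0,255,0)); cv2.line(im,(k*s,10),(k*s,14),(0,255,0))
    for k in range(0,h,20): cv2.putText(im,str(y+k),(0,k*s+4),0,.3,(0,255,0))
    cv2.imwrite("pics/"+name,im)
E
python3 - <<'E'
from h import *
c=cam("top"); crop(c,"topc.png",210,100,185,175,4 if 0 else 3)
print(-c["R"].T@c["t"])
c=cam("side"); crop(c,"sidec.png",230,170,165,160,4 if 0 else 3)
print(-c["R"].T@c["t"])
E
```

```text
[0.44679081 0.00514023 1.05322126]
[ 0.24134264 -0.66940537  0.82358219]
```

View pics/topc.png

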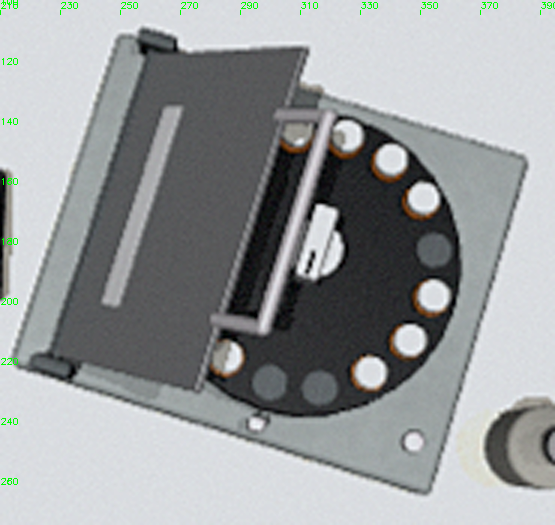

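View pics/sidec.png

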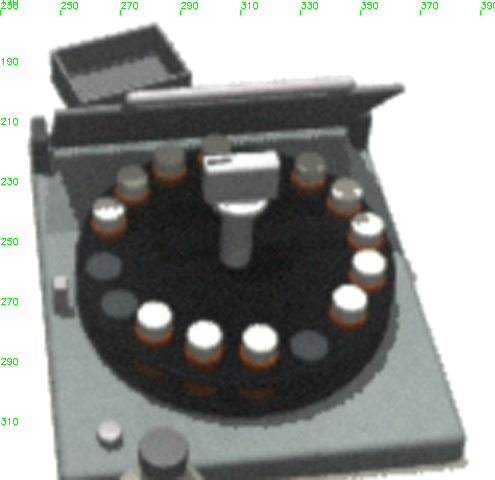

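```bash
cat >> h.py <<'E'
def T(o,yaw,P):
    P=np.atleast_2d(P); c,s=np.cos(yaw),np.sin(yaw)
    return np.c_[o[0]+c*P[:,0]-s*P[:,1],o[1]+s*P[:,0]+c*P[:,1],P[:,2]]
def cov(a,x=0):  # local rod at cover angle a
    return [x,.155+.21*np.sin(a),.05+.21*np.cos(a)]
E
python3 - <<'E'
from h import *
from scipy.optimize import least_squares
c=cam("top")
uv=np.array([(525,158),(428,493),(15,362),(122,37)])/3+[210-.33,100-.33]
W=np.array([atz(c,p,.03) for p in uv]); print(W.round(4))
L=np.array([(.135,-.14,.03),(-.135,-.14,.03),(-.135,.19,.03),(.135,.19,.03)])
f=lambda q:(T(q,q[2],L)-W)[:,:2].ravel()
q=least_squares(f,[.5,0,0]).x; print(q,f(q).round(4), "o",np.degrees(q[2]))
s=cam("side")
# rod ends top: (330,113),(263,328); side: (128,97),(352,83)
ut=np.array([(330,113),(264,326)])/3+[209.67,99.67]; us=np.array([(352,83),(128,98)])/3+[229.67,169.67]
for i,x in enumerate((.07,-.07)):
    pass
def g(a):
    P=T(q,q[2],[cov(a[0],.07),cov(a[0],-.07)])
    return np.r_[(proj(c,P)-ut).ravel(),(proj(s,P)-us).ravel()]
a=least_squares(g,[-.7]);print("cover",a.x,a.fun.round(1))
P=T(q,q[2],[cov(a.x[0]),[0,0,.164],[.025,0,.164],[-.025,0,.164],[-.123,0,.06],[0,.155,.05]]);print(P.round(4))
print(q.tolist())
A=[cov(a.x[0],.07),cov(a.x[0],-.07),[.025,0,.164],[-.025,0,.164],[-.123,0,.06],[.135,-.14,.03],[-.135,-.14,.03],[-.135,.19,.03],[.135,.19,.03]]
crop(c,"t1.png",210,100,185,175,3,proj(c,T(q,q[2],A)));crop(s,"s1.png",230,170,165,160,3,proj(s,T(q,q[2],A)))
a=cv2.imread("pics/t1.png");b=cv2.imread("pics/s1.png");h=max(len(a),len(b))
cv2.imwrite("pics/ts1.png",cv2.resize(np.hstack([np.pad(i,((0,h-len(i)),(0,0),(0,0))) for i in(a,b)]),None,fx=.75,fy=.75))
E
```

```text
[[ 0.6773 -0.2318  0.03  ]
 [ 0.4241 -0.1545  0.03  ]
 [ 0.5209  0.1537  0.03  ]
 [ 0.7711  0.0757  0.03  ]]
[ 0.59095084 -0.0630933  -0.29987042] [ 0.0013 -0.005  -0.0034 -0.0025 -0.0028  0.0046  0.005   0.0028] o -17.181309668228035
cover [-0.71874488] [-0.2  1.6  0.1  0.9 -0.9 -0.6  2.2 -0.3]
[[ 0.5959 -0.0471  0.2081]
 [ 0.591  -0.0631  0.164 ]
 [ 0.6148 -0.0705  0.164 ]
 [ 0.5671 -0.0557  0.164 ]
 [ 0.4734 -0.0268  0.06  ]
 [ 0.6367  0.085   0.05  ]]
[0.5909508373188681, -0.06309330198060834, -0.2998704235153138]
```

View pics/ts1.png

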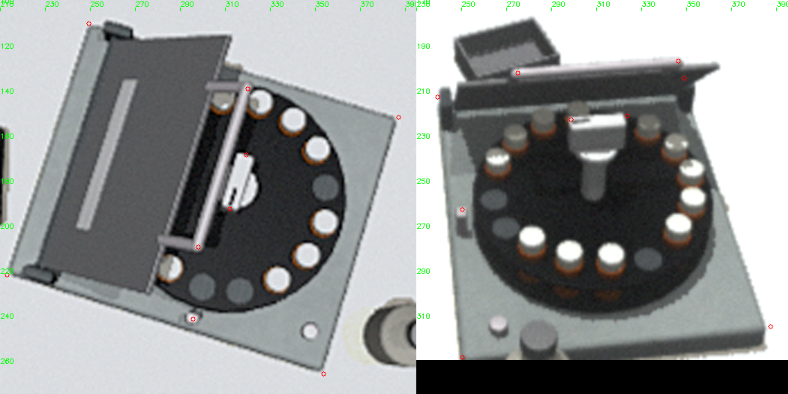

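```bash
python3 - <<'E'
from h import *
from scipy.optimize import least_squares
c=cam("top");s=cam("side")
cr=lambda l,o:np.array(l)/3.+np.array(o)-.33
caps=cr([(346,135),(391,160),(423,198),(433,297),(410,340),(371,373)],(210,100))
W=np.array([atz(c,p,.094) for p in caps])
for fix in (1,0):
    f=lambda q:np.hypot(*(W[:,:2]-q[:2]).T)-(.092 if fix else q[2])
    w=least_squares(f,[.59,-.06,.09]);print("top caps",w.x,w.fun.round(4))
caps=cr([(154,316),(204,335),(260,338),(349,296),(369,263),(366,223)],(230,170))
W=np.array([atz(s,p,.094) for p in caps])
for fix in (1,0):
    f=lambda q:np.hypot(*(W[:,:2]-q[:2]).T)-(.092 if fix else q[2])
    w=least_squares(f,[.59,-.06,.09]);print("side caps",w.x,w.fun.round(4))
B=np.array([atz(c,p,.164) for p in cr([(320,205),(338,208),(315,280),(297,275)],(210,100))]);print("bar top",B.mean(0),B.round(4))
B=np.array([atz(s,p,.164) for p in cr([(203,158),(277,152),(278,168),(204,172)],(230,170))]);print("bar side",B.mean(0),B.round(4))
E
```

```text
top caps [ 0.59082467 -0.06238844  0.09      ] [ 0.0005 -0.0002  0.     -0.0001 -0.0001  0.0005]
top caps [ 0.59071893 -0.06126938  0.0928398 ] [ 0.0001 -0.0003  0.0002  0.     -0.0002  0.0001]
side caps [ 0.58735863 -0.0653747   0.09      ] [ 0.0002  0.0001 -0.     -0.0007  0.0008 -0.    ]
side caps [ 0.5872973  -0.06474301  0.09247511] [-0.0001  0.0001  0.0001 -0.0006  0.0008 -0.0003]
bar top [ 0.59069975 -0.06318051  0.164     ] [[ 0.6153 -0.0649  0.164 ]
 [ 0.6133 -0.0768  0.164 ]
 [ 0.5655 -0.0614  0.164 ]
 [ 0.5687 -0.0496  0.164 ]]
bar side [ 0.5866248  -0.06735228  0.164     ] [[ 0.566  -0.0537  0.164 ]
 [ 0.6131 -0.0681  0.164 ]
 [ 0.6065 -0.0818  0.164 ]
 [ 0.5609 -0.0658  0.164 ]]
```

```bash
cat >> h.py <<'E'
from scipy.spatial.transform import Rotation as Ro
Q=[.590,-.0633,-.300]
def st():
    s=r.read_state(); M=Ro.from_quat(s["orientation"]).as_matrix(); p=np.array(s["tcp_pos"])
    jaw=np.degrees(np.arctan2(M[1,1],M[0,1]))
    print("t%.2f"%s["time"],"tcp",p.round(4),"jaw%.1f"%jaw,"tilt%.2f"%np.degrees(np.arccos(-M[2,2])),"F",np.round(s["wrist_force"],1),"M",np.round(s["torque"],2),"w%.3f"%s["gripper_width"],"j",np.round(s["joint_positions"],2))
    return s,M,p,jaw
def to(P,s_=None):
    s,M,p,j=st(); d=M.T@(np.array(P)-p)*1000; print("shift mm tool",d.round(1),"rows",np.linalg.norm(d)/55); return d
E
python3 - <<'E'
from h import *
to([.596,-.047,.30])
E
```

```text
t0.40 tcp [0.2604 0.5681 0.2312] jaw65.4 tilt0.02 F [0.7 0.5 0.1] M [-0.    0.02 -0.01] w1.001 j [-1.2   0.38  0.02  1.37 -0.01  1.39 -0.05]
shift mm tool [-561.4 -419.3  -68.7] rows 12.801348736452002
```

Request:
move_arm --plan '[{"claw":1,"xyz":[0,0,-40],"twist":-0.129},{"claw":1,"xyz":[0,0,-40],"twist":0}]'

```text
time: 0.65
tcp_pos: [0.2596, 0.5665, 0.3089]
orientation: [0.148, 0.989, -0.004, -0.001]
wrist_force: [0.7, 0.7, -0.1]
gripper_width: 0.997
```

```bash
python3 - <<'E'
from h import *
to([.596,-.047,.30])
E
```

```text
t0.65 tcp [0.2596 0.5665 0.3089] jaw73.0 tilt0.48 F [ 0.7  0.7 -0.1] M [ 0.01  0.03 -0.02] w0.997 j [-1.19  0.37  0.    1.22 -0.    1.56  0.08]
shift mm tool [-500.9 -488.5   12.5] rows 12.722922627400772
```

Request:
move_arm --plan '[{"claw":0.7,"xyz":[-36,-35,0],"twist":0},{"claw":0.7,"xyz":[-36,-35,0],"twist":0},{"claw":0.7,"xyz":[-36,-35,0],"twist":0},{"claw":0.7,"xyz":[-36,-35,0],"twist":0},{"claw":0.7,"xyz":[-36,-35,0],"twist":0},{"claw":0.7,"xyz":[-36,-35,0],"twist":0},{"claw":0.7,"xyz":[-36,-35,0],"twist":0},{"claw":0.7,"xyz":[-36,-35,0],"twist":0},{"claw":0.7,"xyz":[-36,-35,0],"twist":0},{"claw":0.7,"xyz":[-36,-35,0],"twist":0}]'

```text
time: 1.9
tcp_pos: [0.5079, 0.119, 0.314]
orientation: [0.143, 0.99, 0.001, 0.001]
wrist_force: [0.6, 0.1, -0.3]
gripper_width: 0.699
```

```bash
python3 - <<'E'
from h import *
to([.596,-.047,.30])
E
```

```text
t1.90 tcp [0.5079 0.119  0.314 ] jaw73.5 tilt0.18 F [ 0.6  0.1 -0.3] M [ 0.07 -0.05  0.04] w0.699 j [-0.6   0.13  0.35  1.52 -0.05  1.5   1.03]
shift mm tool [-131.5 -134.3   13.7] rows 3.4257131793703675
```

Request:
move_arm --plan '[{"claw":0.7,"xyz":[-38,-38,0],"twist":0},{"claw":0.7,"xyz":[-38,-38,0],"twist":0},{"claw":0.7,"xyz":[-35,-36,6],"twist":0},{"claw":0.7,"xyz":[-12,-14,4],"twist":0.012},{"claw":0.7,"xyz":[0,0,0],"twist":0}]'

```text
time: 2.52
tcp_pos: [0.5928, -0.0457, 0.3039]
orientation: [0.152, 0.988, 0.001, 0.001]
wrist_force: [-0.3, 0.4, -0.1]
gripper_width: 0.697
```

```bash
python3 - <<'E'
from h import *
to([.596,-.047,.189])
c=cam("top");s=cam("side");A=T(Q,Q[2],[cov(-.72,.07),cov(-.72,-.07)])
crop(c,"t2.png",210,90,185,175,3,proj(c,A));crop(s,"s2.png",230,100,165,200,3,proj(s,A))
a=cv2.imread("pics/t2.png");b=cv2.imread("pics/s2.png");h=max(len(a),len(b))
cv2.imwrite("pics/ts2.png",cv2.resize(np.hstack([np.pad(i,((0,h-len(i)),(0,0),(0,0))) for i in(a,b)]),None,fx=.75,fy=.75))
E
```

```text
t2.52 tcp [ 0.5928 -0.0457  0.3039] jaw72.5 tilt0.21 F [-0.3  0.4 -0.1] M [ 0.03  0.07 -0.02] w0.697 j [-0.34  0.31  0.49  1.35 -0.15  1.51  1.4 ]
shift mm tool [ -3.2  -0.5 114.9] rows 2.0898252472110648
```

View pics/ts2.png

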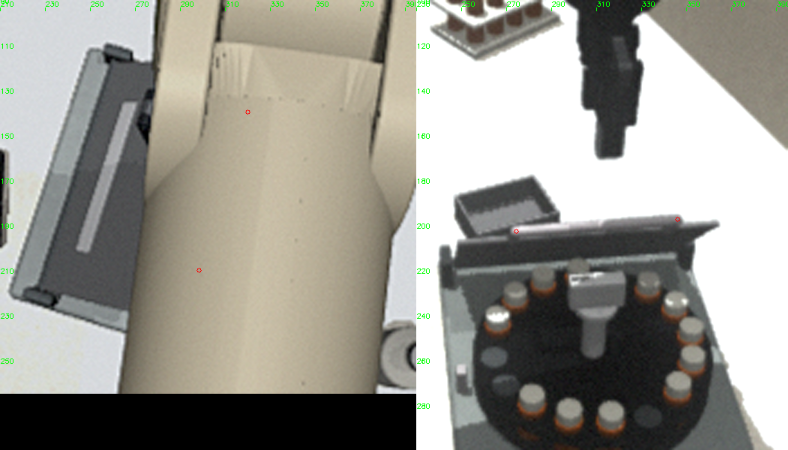

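Request:
move_arm --plan '[{"claw":0.7,"xyz":[-3,0,40],"twist":0},{"claw":0.7,"xyz":[0,0,40],"twist":0},{"claw":0.7,"xyz":[0,0,25],"twist":0},{"claw":0.7,"xyz":[0,0,8],"twist":0},{"claw":0.7,"xyz":[0,0,0],"twist":0}]'

```text
time: 3.25
tcp_pos: [0.5965, -0.0318, 0.1922]
orientation: [0.142, 0.99, 0.005, 0.004]
wrist_force: [-0.0, 0.2, 0.6]
gripper_width: 0.706
```

```bash
python3 - <<'E'
from h import *
to([.596,-.047,.189])
s=cam("side");crop(s,"s3.png",250,130,140,130,5)
E
```

```text
t3.25 tcp [ 0.5965 -0.0318  0.1922] jaw73.7 tilt0.74 F [-0.   0.2  0.6] M [-0.07  0.01 -0.01] w0.706 j [-0.35  0.36  0.46  1.54 -0.17  1.28  1.42]
shift mm tool [ -3.8 -14.8   3.1] rows 0.28266808543112204
```

View pics/s3.png

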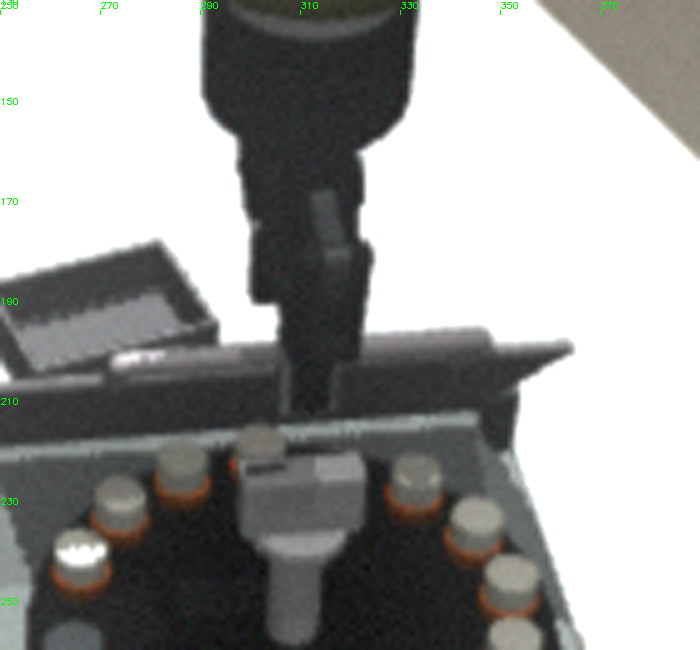

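Request:
move_arm --plan '[{"claw":0.7,"xyz":[-2,-8,1],"twist":0.01},{"claw":0.7,"xyz":[-2,-7,1],"twist":0.01},{"claw":0.7,"xyz":[0,0,0],"twist":0}]'

```text
time: 3.68
tcp_pos: [0.5977, -0.049, 0.1934]
orientation: [0.153, 0.988, 0.005, 0.007]
wrist_force: [-0.2, 0.0, 0.5]
gripper_width: 0.701
```

```bash
python3 - <<'E'
from h import *
to([.596,-.047,.189])
E
```

```text
t3.67 tcp [ 0.5977 -0.049   0.1934] jaw72.4 tilt0.99 F [-0.2  0.   0.5] M [-0.05  0.03  0.  ] w0.701 j [-0.33  0.36  0.47  1.53 -0.18  1.28  1.43]
shift mm tool [2.3 1.3 4.4] rows 0.09362911182432491
```

Request:
move_arm --plan '[{"claw":0.7,"xyz":[2,1,4],"twist":0},{"claw":0,"xyz":[0,0,0],"twist":0},{"claw":0,"xyz":[0,0,0],"twist":0},{"claw":0,"xyz":[0,0,0],"twist":0},{"claw":0,"xyz":[0,0,0],"twist":0},{"claw":0,"xyz":[0,0,0],"twist":0}]' --force 40

```text
time: 4.42
tcp_pos: [0.5961, -0.0466, 0.1891]
orientation: [0.153, 0.988, 0.006, 0.007]
wrist_force: [0.6, -0.1, -0.2]
gripper_width: 0.101
```

```bash
python3 - <<'E'
from h import *
to([.596,-.047,.189])
s=cam("side");crop(s,"s4.png",250,130,140,130,5)
E
```

```text
t4.42 tcp [ 0.5961 -0.0466  0.1891] jaw72.4 tilt1.01 F [ 0.6 -0.1 -0.2] M [0.06 0.02 0.06] w0.101 j [-0.33  0.36  0.47  1.55 -0.18  1.27  1.43]
shift mm tool [ 0.  -0.4  0.1] rows 0.007517401416642187
```

View pics/s4.png

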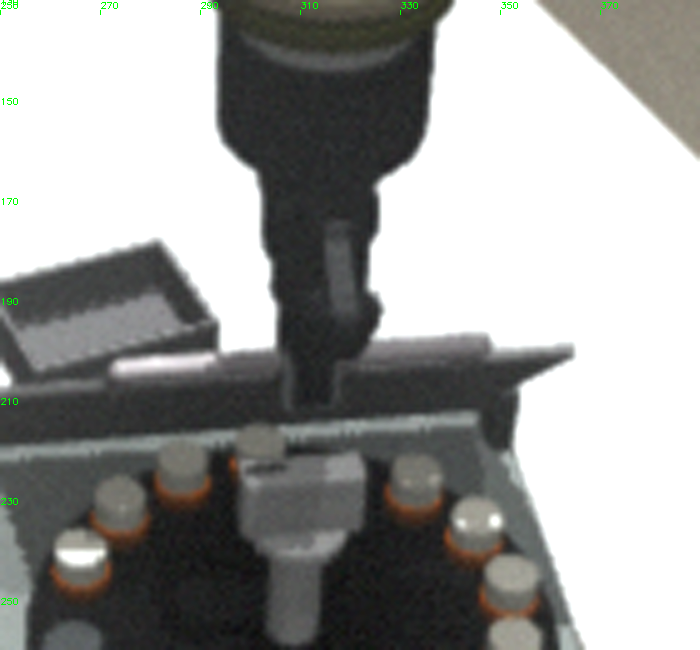

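```bash
python3 - <<'E'
import numpy as np
a=-.72+np.arange(13)*.06
print(np.c_[a[1:],210*np.diff(np.sin(a)),-210*np.diff(np.cos(a))].round(1))
E
```

```text
[[-0.7  9.7 -8. ]
 [-0.6 10.2 -7.4]
 [-0.5 10.6 -6.8]
 [-0.5 11.  -6.2]
 [-0.4 11.3 -5.5]
 [-0.4 11.7 -4.8]
 [-0.3 11.9 -4.1]
 [-0.2 12.1 -3.4]
 [-0.2 12.3 -2.6]
 [-0.1 12.5 -1.9]
 [-0.1 12.5 -1.1]
 [ 0.  12.6 -0.4]]
```

Request:
move_arm --plan '[{"claw":0,"xyz":[0,9.7,-8],"twist":0},{"claw":0,"xyz":[0,10.2,-7.4],"twist":0},{"claw":0,"xyz":[0,10.6,-6.8],"twist":0},{"claw":0,"xyz":[0,0,0],"twist":0}]'

```text
time: 4.97
tcp_pos: [0.6056, -0.0163, 0.2131]
orientation: [0.153, 0.988, 0.005, 0.006]
wrist_force: [-0.3, 0.9, -0.3]
gripper_width: 0.096
```

```bash
cat >> h.py <<'E'
def ang():
    s,M,p,j=st(); g=p+M@[0,0,r.grasp_offset]; d=g[:2]-Q[:2]
    y=-np.sin(Q[2])*d[0]+np.cos(Q[2])*d[1]; x=np.cos(Q[2])*d[0]+np.sin(Q[2])*d[1]
    print("local x %.4f y %.4f z %.4f"%(x,y,g[2]),"angle %.3f rad r %.4f"%(np.arctan2(y-.155,g[2]-.05),np.hypot(y-.155,g[2]-.05)))
    return np.arctan2(y-.155,g[2]-.05),M,x,y,g[2]
def plan(a1,n):
    a,M,x,y,z=ang(); P0=None
    for k in range(1,n+1):
        b=a+(a1-a)*k/n; L=np.array([0,.155+.21*np.sin(b),.05+.21*np.cos(b)])
        if P0 is None: P0=np.array([x,y,z])
        L[0]=x; d=T([0,0],Q[2],L-P0)[0]; print(b.round(3),(M.T@d*1000).round(1)); P0=L
E
python3 - <<'E'
from h import *
plan(0,9)
E
```

```text
t4.97 tcp [ 0.6056 -0.0163  0.2131] jaw72.4 tilt0.93 F [-0.3  0.9 -0.3] M [ 0.03 -0.    0.03] w0.096 j [-0.37  0.36  0.46  1.49 -0.17  1.32  1.37]
local x 0.0008 y 0.0493 z 0.2318 angle -0.527 rad r 0.2103
-0.468 [ 0.  11.  -5.5]
-0.41 [ 0.  11.2 -5.1]
-0.351 [ 0.  11.5 -4.4]
-0.293 [ 0.  11.7 -3.8]
-0.234 [ 0.  11.9 -3.1]
-0.176 [ 0.1 12.1 -2.4]
-0.117 [ 0.1 12.2 -1.6]
-0.059 [ 0.1 12.3 -0.9]
0.0 [ 0.1 12.3 -0.2]
```

Request:
move_arm --plan '[{"claw":0,"xyz":[0,11,-5.5],"twist":0},{"claw":0,"xyz":[0,11.2,-5.1],"twist":0},{"claw":0,"xyz":[0,11.5,-4.4],"twist":0},{"claw":0,"xyz":[0,11.7,-3.8],"twist":0}]'

```text
time: 5.48
tcp_pos: [0.619, 0.0266, 0.2343]
orientation: [0.154, 0.988, 0.004, 0.006]
wrist_force: [-0.8, -2.8, -1.4]
gripper_width: 0.098
```

```bash
python3 - <<'E'
from h import *
plan(0,5)
s=cam("side");crop(s,"s5.png",230,90,165,165,4)
E
```

```text
t5.47 tcp [0.619  0.0266 0.2343] jaw72.2 tilt0.82 F [-0.8 -2.8 -1.4] M [-0.9   0.29  0.04] w0.098 j [-0.42  0.38  0.45  1.41 -0.17  1.38  1.29]
local x 0.0009 y 0.0943 z 0.2530 angle -0.291 rad r 0.2118
-0.232 [ 0.1 12.3 -1.3]
-0.174 [ 0.1 12.  -2.4]
-0.116 [ 0.1 12.1 -1.7]
-0.058 [ 0.1 12.2 -1. ]
0.0 [ 0.1 12.2 -0.2]
```

View pics/s5.png

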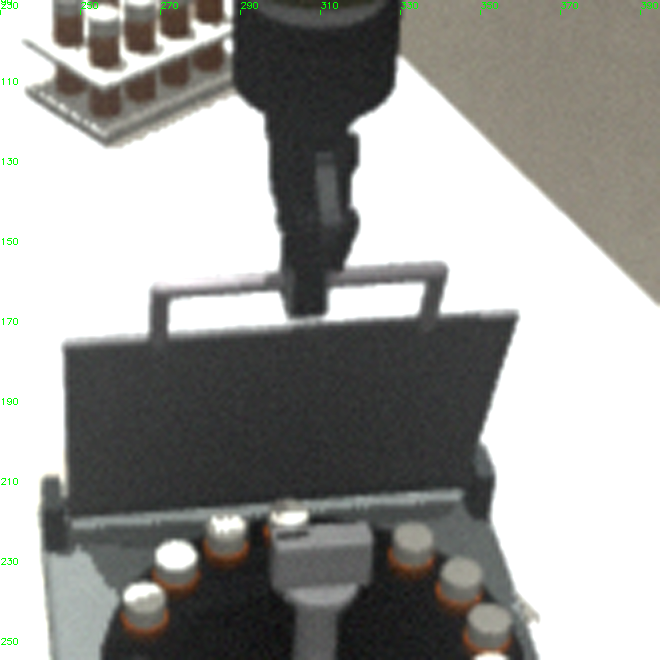

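Cover follows the gripper (rod at about (255–340, 157–163) in the side view). Continue to upright.

Request:
move_arm --plan '[{"claw":0,"xyz":[0,12.3,-2],"twist":0},{"claw":0,"xyz":[0,12,-2.2],"twist":0},{"claw":0,"xyz":[0,12.1,-1.6],"twist":0},{"claw":0,"xyz":[0,12.2,-0.8],"twist":0},{"claw":0,"xyz":[0,12.2,0],"twist":0},{"claw":0,"xyz":[0,0,0],"twist":0}]'

```text
time: 6.28
tcp_pos: [0.6395, 0.092, 0.2445]
orientation: [0.152, 0.988, 0.006, 0.008]
wrist_force: [1.1, 0.7, 1.6]
gripper_width: 0.1
```

```bash
python3 - <<'E'
from h import *
plan(0,1)
c=cam("top");s=cam("side")
L=[cov(0,.07),cov(0,-.07),[.119,.155,.22],[-.119,.155,.22]]
for q,n in((Q,"6"),):
    A=T(q,q[2],L)
    crop(c,"t6.png",190,60,185,175,4,proj(c,A));crop(s,"s6.png",230,90,165,150,4,proj(s,A))
E
```

```text
t6.28 tcp [0.6395 0.092  0.2445] jaw72.5 tilt1.07 F [1.1 0.7 1.6] M [-0.1  -0.03  0.07] w0.100 j [-0.48  0.43  0.43  1.32 -0.18  1.41  1.2 ]
local x 0.0011 y 0.1627 z 0.2632 angle 0.036 rad r 0.2133
0.0 [-0.  -7.7  3.1]
```

View pics/s6.png

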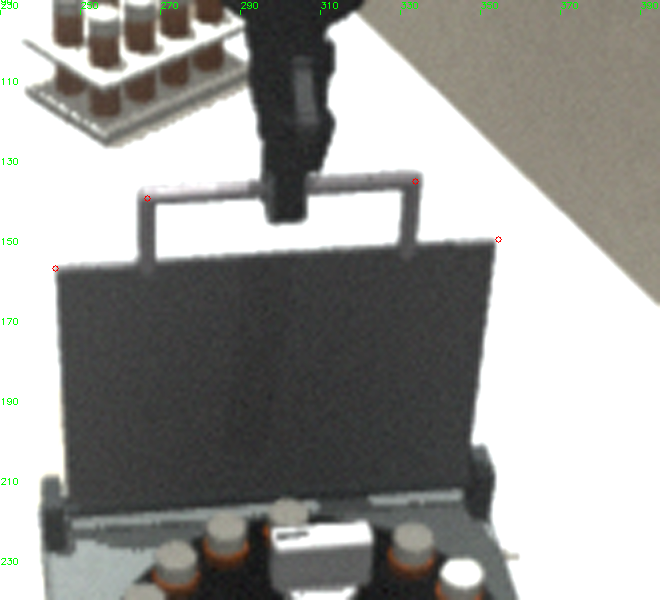

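View pics/t6.png

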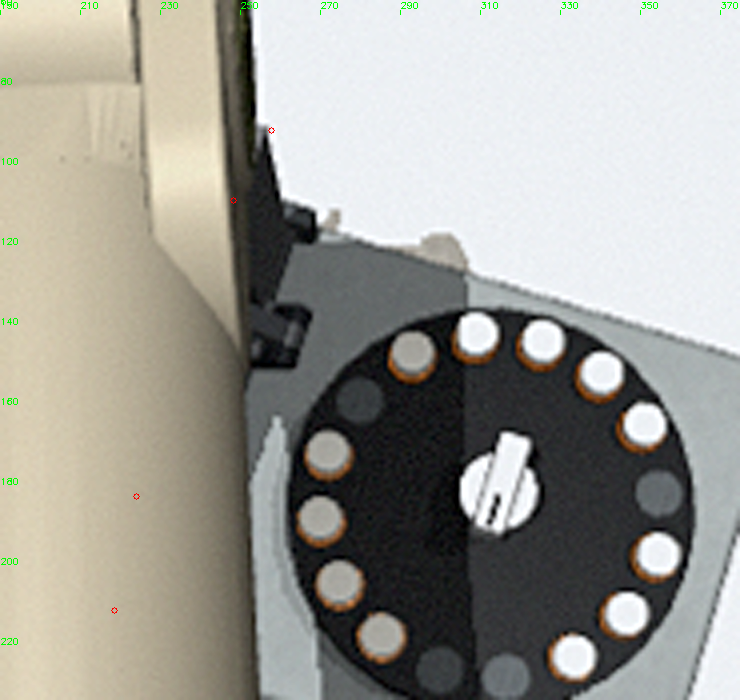

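```bash
python3 - <<'E'
from h import *
from scipy.optimize import least_squares
c=cam("top");s=cam("side")
cr=lambda l,o:np.array(l)/4.+np.array(o)-.375
caps=cr([(477,333),(541,341),(600,373),(643,424),(657,554),(626,612),(573,657),(381,637),(339,584),(320,519),(328,453),(412,353)],(190,60))
W=np.array([atz(c,p,.094) for p in caps])
f=lambda q:np.hypot(*(W[:,:2]-q[:2]).T)-q[2]
w=least_squares(f,[.59,-.06,.09]);print("top caps",w.x,w.fun.round(4))
ph=np.degrees(np.arctan2(W[:,1]-w.x[1],W[:,0]-w.x[0])); print(((ph+17.18+11.25)%22.5-11.25).round(1))
B=np.array([atz(c,p,.164) for p in cr([(505,432),(532,437),(503,533),(478,525)],(190,60))]);print("bar top",B.mean(0),B.round(4))
d=(B[0]+B[1]-B[2]-B[3]);print(np.degrees(np.arctan2(d[1],d[0])))
E
```

```text
top caps [ 0.59096093 -0.06216243  0.09170466] [ 0.0008  0.0002 -0.0002 -0.0001 -0.0002 -0.0004  0.0003  0.0006  0.
 -0.0002 -0.0007 -0.0002]
[-0.7  0.2  0.1  0.1  0.1  0.4 -0.3  0.2  0.3  0.1  0.  -0.3]
bar top [ 0.59124713 -0.06366788  0.164     ] [[ 0.616  -0.064   0.164 ]
 [ 0.6136 -0.0774  0.164 ]
 [ 0.5657 -0.0628  0.164 ]
 [ 0.5697 -0.0505  0.164 ]]
-16.621874896031606
```

Request:
move_arm --plan '[{"claw":0,"xyz":[0,-7,1.5],"twist":0},{"claw":0,"xyz":[0,0,0],"twist":0}]'

```text
time: 6.72
tcp_pos: [0.6368, 0.0833, 0.2446]
orientation: [0.153, 0.988, 0.006, 0.008]
wrist_force: [-2.0, -2.3, -0.7]
gripper_width: 0.1
```

```bash
python3 - <<'E'
from h import *
Q[:]=[.590,-.0630,-.299]
plan(0,1)
E
```

```text
t6.72 tcp [0.6368 0.0833 0.2446] jaw72.4 tilt1.16 F [-2.  -2.3 -0.7] M [-0.73  0.43  0.01] w0.100 j [-0.47  0.42  0.43  1.33 -0.18  1.41  1.21]
local x 0.0014 y 0.1534 z 0.2633 angle -0.008 rad r 0.2133
0.0 [0.1 1.6 3.3]
```

Request:
move_arm --plan '[{"claw":0,"xyz":[0,1,0],"twist":0},{"claw":0.6,"xyz":[0,0,0],"twist":0},{"claw":0.6,"xyz":[0,0,0],"twist":0},{"claw":0.6,"xyz":[0,0,0],"twist":0},{"claw":0.6,"xyz":[0,0,-20],"twist":0},{"claw":0.6,"xyz":[0,0,-20],"twist":0},{"claw":0.6,"xyz":[0,0,-20],"twist":0},{"claw":0.6,"xyz":[0,0,-15],"twist":0}]'

```text
time: 7.72
tcp_pos: [0.6348, 0.0843, 0.3178]
orientation: [0.153, 0.988, 0.006, 0.005]
wrist_force: [0.3, 0.5, -0.0]
gripper_width: 0.598
```

```bash
python3 - <<'E'
from h import *
Q[:]=[.590,-.0630,-.299]
to([.590,-.063,.30])
s=cam("side");crop(s,"s7.png",230,90,165,150,4,proj(s,T(Q,Q[2],[cov(0,.07),cov(0,-.07),[.119,.155,.22],[-.119,.155,.22],[.127,.155,.065],[-.127,.155,.065]])))
E
```

```text
t7.72 tcp [0.6348 0.0843 0.3178] jaw72.4 tilt0.86 F [ 0.3  0.5 -0. ] M [-0.01  0.03 -0.01] w0.598 j [-0.47  0.41  0.44  1.19 -0.18  1.57  1.2 ]
shift mm tool [  -1.8 -154.2   15.9] rows 2.8188091756741462
```

View pics/s7.png

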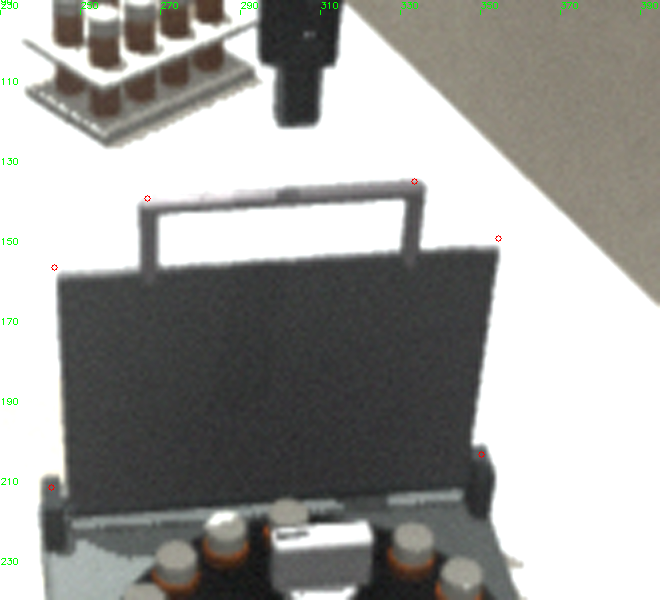

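Request:
move_arm --plan '[{"claw":0.6,"xyz":[0,-40,0],"twist":0},{"claw":0.6,"xyz":[0,-40,0],"twist":0},{"claw":0.6,"xyz":[0,-40,0],"twist":0},{"claw":0.6,"xyz":[0,-30,0],"twist":0},{"claw":0.6,"xyz":[0,0,0],"twist":0}]'

```text
time: 8.4
tcp_pos: [0.5888, -0.0617, 0.3158]
orientation: [0.152, 0.988, 0.006, 0.006]
wrist_force: [-0.1, 0.7, 0.8]
gripper_width: 0.599
```

```bash
python3 - <<'E'
from h import *
Q[:]=[.590,-.0630,-.299]
to([.590,-.063,.25])
L=[cov(0,.07),cov(0,-.07),[.119,.155,.22],[-.119,.155,.22]]
c=cam("top");crop(c,"t8.png",190,70,185,160,4,proj(c,T(Q,Q[2],L)))
E
```

```text
t8.40 tcp [ 0.5888 -0.0617  0.3158] jaw72.5 tilt0.94 F [-0.1  0.7  0.8] M [ 0.03  0.01 -0.  ] w0.599 j [-0.32  0.3   0.5   1.34 -0.15  1.53  1.43]
shift mm tool [-1.  -1.8 65.8] rows 1.1961692078932458
```

View pics/t8.png

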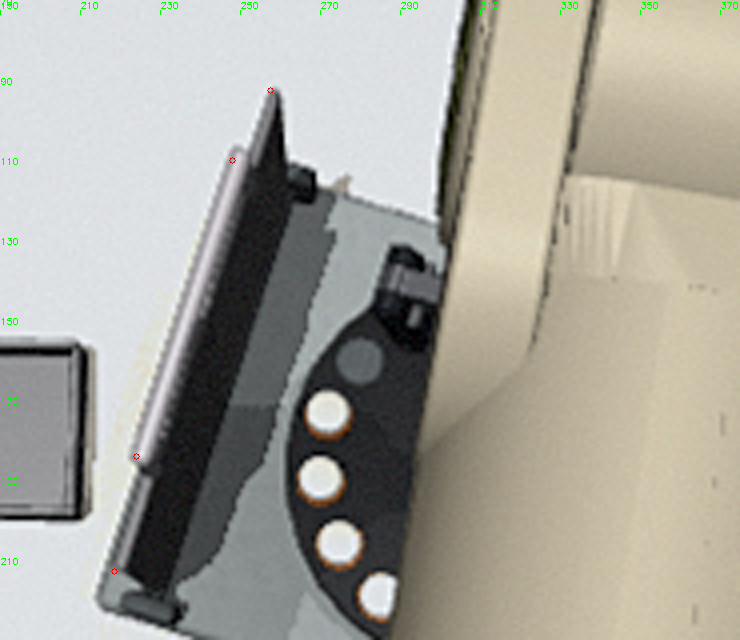

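Request:
move_arm --plan '[{"claw":0.6,"xyz":[-1,-2,20],"twist":-0.007},{"claw":0.6,"xyz":[0,0,20],"twist":0},{"claw":0.6,"xyz":[0,0,20],"twist":0},{"claw":0.6,"xyz":[0,0,20],"twist":0},{"claw":0.6,"xyz":[0,0,20],"twist":0},{"claw":0.6,"xyz":[0,0,0],"twist":0}]'

```text
time: 9.2
tcp_pos: [0.5932, -0.0494, 0.2103]
orientation: [0.141, 0.99, 0.008, 0.004]
wrist_force: [-0.3, 0.3, 0.6]
gripper_width: 0.6
```

```bash
python3 - <<'E'
from h import *
to([.590,-.063,.14])
E
```

```text
t9.20 tcp [ 0.5932 -0.0494  0.2103] jaw73.8 tilt1.05 F [-0.3  0.3  0.6] M [-0.01  0.05  0.  ] w0.600 j [-0.32  0.34  0.47  1.52 -0.17  1.31  1.46]
shift mm tool [ -0.2 -15.2  70.1] rows 1.3033566301997503
```

Request:
move_arm --plan '[{"claw":0.6,"xyz":[0,-8,0],"twist":0.01},{"claw":0.6,"xyz":[0,-8,5],"twist":0.005},{"claw":0.6,"xyz":[0,-1,10],"twist":0},{"claw":0.6,"xyz":[0,-1,10],"twist":0},{"claw":0.6,"xyz":[0,0,0],"twist":0}]'

```text
time: 9.82
tcp_pos: [0.5893, -0.0668, 0.1854]
orientation: [0.148, 0.989, 0.008, 0.006]
wrist_force: [0.3, 0.1, 0.1]
gripper_width: 0.604
```

```bash
python3 - <<'E'
from h import *
to([.590,-.063,.14])
s=cam("side");crop(s,"s9.png",250,140,140,130,5)
E
```

```text
t9.82 tcp [ 0.5893 -0.0668  0.1854] jaw72.9 tilt1.17 F [0.3 0.1 0.1] M [-0.03 -0.    0.  ] w0.604 j [-0.3   0.35  0.48  1.56 -0.18  1.26  1.48]
shift mm tool [ 0.8  3.  45.4] rows 0.8276719102896556
```

View pics/s9.png

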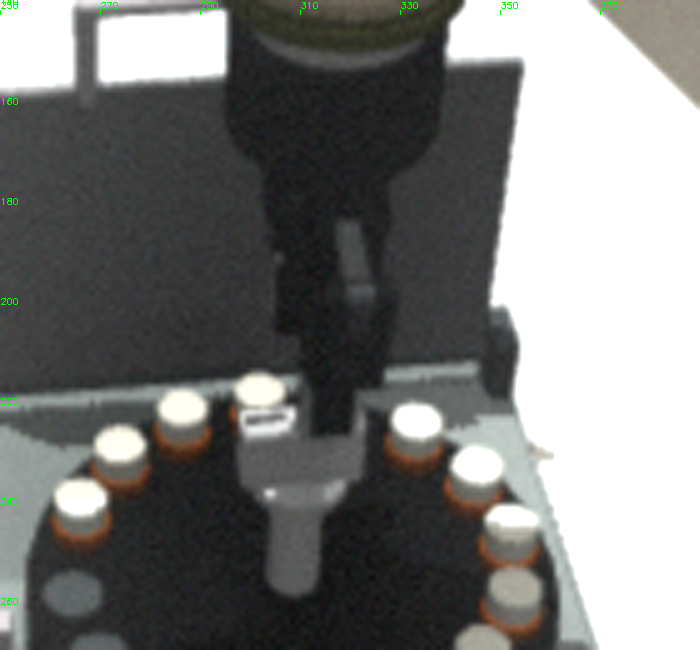

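```bash
python3 - <<'E'
from h import *
s,M,p,j=st(); c=cam("side")
for y in (-.030,.030):
  for x in (-.011,.011):
    print(y,x,((proj(c,[p+M@[x,y,-.005]])[0]-[249.5,139.5])*5).round())
for x,y in((-.025,-.008),(.025,-.008),(.025,.008),(-.025,.008)):
    print("bar",x,y,((proj(c,T([.590,-.063],-.299,[x,y,.164]))[0]-[249.5,139.5])*5).round())
print("tcp",((proj(c,[p])[0]-[249.5,139.5])*5).round())
E
```

```text
t9.88 tcp [ 0.5896 -0.0667  0.1859] jaw72.9 tilt1.20 F [0.2 0.4 0.8] M [-0.01  0.04  0.02] w0.597 j [-0.3   0.35  0.48  1.56 -0.18  1.26  1.48]
-0.03 -0.011 [354. 420.]
-0.03 0.011 [297. 425.]
0.03 -0.011 [326. 314.]
0.03 0.011 [271. 318.]
bar -0.025 -0.008 [245. 431.]
bar 0.025 -0.008 [371. 421.]
bar 0.025 0.008 [363. 393.]
bar -0.025 0.008 [238. 403.]
tcp [311. 377.]
```

Request:
move_arm --plan '[{"claw":0.6,"xyz":[2,1.5,10],"twist":0},{"claw":0.6,"xyz":[1,0.5,10],"twist":0},{"claw":0.6,"xyz":[0,-0.5,10],"twist":0},{"claw":0.6,"xyz":[0,-0.5,8],"twist":0},{"claw":0.6,"xyz":[0,0,0],"twist":0}]'

```text
time: 10.55
tcp_pos: [0.5876, -0.0635, 0.1454]
orientation: [0.148, 0.989, 0.009, 0.006]
wrist_force: [-0.1, -0.7, 0.9]
gripper_width: 0.599
```

```bash
python3 - <<'E'
from h import *
to([.5875,-.0625,.141])
s=cam("side");crop(s,"s10.png",250,140,140,130,5)
E
```

```text
t10.55 tcp [ 0.5876 -0.0635  0.1454] jaw73.0 tilt1.21 F [-0.1 -0.7  0.9] M [ 0.    0.02 -0.04] w0.599 j [-0.3   0.38  0.47  1.62 -0.2   1.18  1.49]
shift mm tool [0.5 0.9 4.4] rows 0.08179539974107917
```

View pics/s10.png

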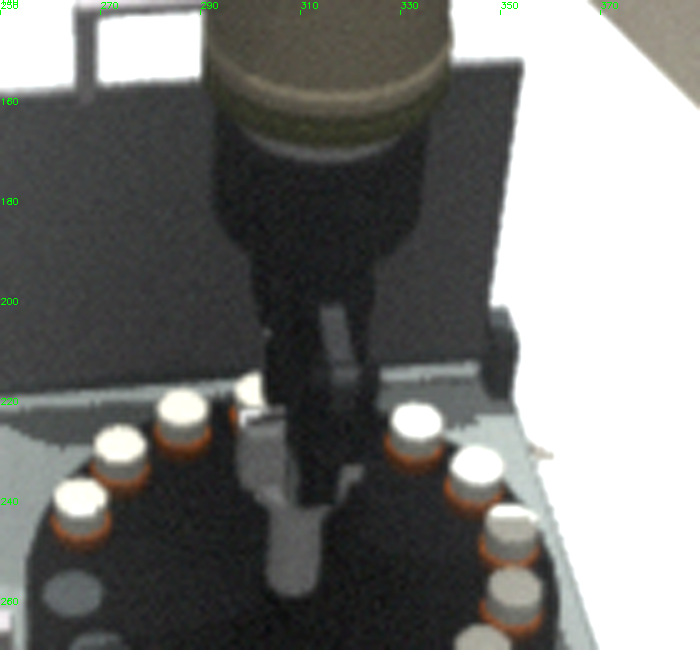

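Request:
move_arm --plan '[{"claw":0.6,"xyz":[1,0,4],"twist":0},{"claw":0.1,"xyz":[0,0,0],"twist":0},{"claw":0.1,"xyz":[0,0,0],"twist":0},{"claw":0,"xyz":[0,0,0],"twist":0},{"claw":0,"xyz":[0,0,0],"twist":0},{"claw":0,"xyz":[0,0,0],"twist":0}]' --force 80

```text
time: 11.35
tcp_pos: [0.5885, -0.0604, 0.143]
orientation: [0.147, 0.989, 0.01, 0.008]
wrist_force: [-0.4, 2.7, -0.5]
gripper_width: 0.168
```

```bash
python3 - <<'E'
from h import *
st()
E
```

```text
t11.35 tcp [ 0.5885 -0.0604  0.143 ] jaw73.1 tilt1.50 F [-0.4  2.7 -0.5] M [-0.29  0.2  -0.33] w0.168 j [-0.3   0.38  0.47  1.63 -0.2   1.17  1.49]
```

Request:
move_arm --plan '[{"claw":0,"xyz":[0,0,0],"twist":0.1},{"claw":0,"xyz":[0,0,0],"twist":0.1},{"claw":0,"xyz":[0,0,0],"twist":0.1},{"claw":0,"xyz":[0,0,0],"twist":0.1}]'

```text
time: 11.85
tcp_pos: [0.5887, -0.0599, 0.1431]
orientation: [0.345, 0.939, 0.012, 0.006]
wrist_force: [0.4, 1.9, 0.2]
gripper_width: 0.175
```

```bash
python3 - <<'E'
from h import *
st()
E
```

```text
t11.85 tcp [ 0.5887 -0.0599  0.1431] jaw49.7 tilt1.50 F [0.4 1.9 0.2] M [-0.53  0.11  0.09] w0.175 j [-0.36  0.39  0.54  1.63 -0.24  1.17  1.1 ]
```

Request:
move_arm --plan '[{"claw":0,"xyz":[0,0,0],"twist":0.1},{"claw":0,"xyz":[0,0,0],"twist":0.1},{"claw":0,"xyz":[0,0,0],"twist":0.1},{"claw":0,"xyz":[0,0,0],"twist":0.1},{"claw":0,"xyz":[0,0,0],"twist":0.1},{"claw":0,"xyz":[0,0,0],"twist":0.1},{"claw":0,"xyz":[0,0,0],"twist":0.0}]'

```text
time: 12.72
tcp_pos: [0.5894, -0.0594, 0.143]
orientation: [0.612, 0.791, 0.012, 0.003]
wrist_force: [0.9, 1.5, 0.8]
gripper_width: 0.168
```

```bash
python3 - <<'E'
from h import *
st()
s=cam("side");crop(s,"s11.png",250,140,140,130,5)
c=cam("top");crop(c,"t11.png",190,70,185,200,3)
E
```

```text
t12.72 tcp [ 0.5894 -0.0594  0.143 ] jaw14.5 tilt1.41 F [0.9 1.5 0.8] M [-0.39  0.48  0.06] w0.168 j [-0.45  0.41  0.66  1.63 -0.29  1.18  0.53]
```

View pics/s11.png

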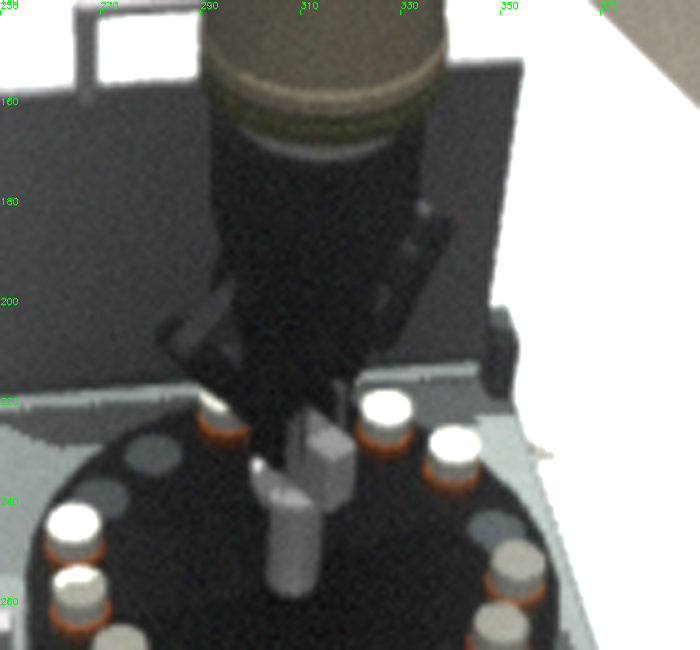

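View pics/t11.png

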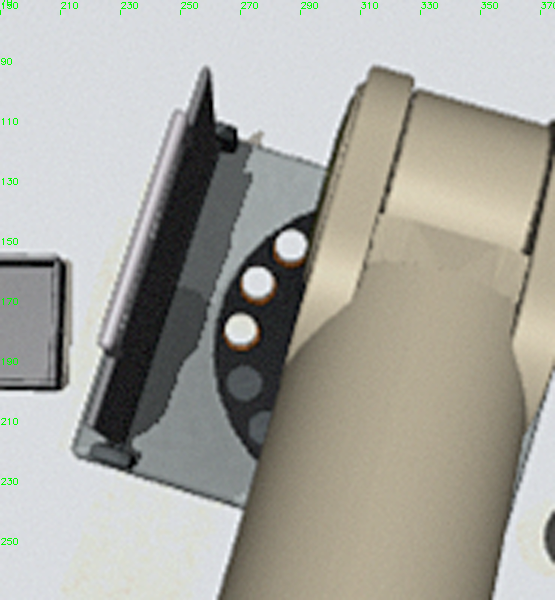

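Request:
move_arm --plan '[{"claw":0,"xyz":[0,0,0],"twist":0.08},{"claw":0,"xyz":[0,0,0],"twist":0.07},{"claw":0,"xyz":[0,0,0],"twist":0.0}]'

```text
time: 13.2
tcp_pos: [0.5896, -0.0594, 0.143]
orientation: [0.668, 0.744, 0.012, 0.002]
wrist_force: [0.4, 1.7, 0.5]
gripper_width: 0.17
```

```bash
python3 - <<'E'
from h import *
st()
s=cam("side");crop(s,"s12.png",240,200,140,120,5)
c=cam("top");crop(c,"t12.png",250,120,70,120,5)
E
```

```text
t13.20 tcp [ 0.5896 -0.0594  0.143 ] jaw6.2 tilt1.45 F [0.4 1.7 0.5] M [-0.35  0.45  0.11] w0.170 j [-0.47  0.42  0.69  1.63 -0.3   1.18  0.4 ]
```

View pics/s12.png

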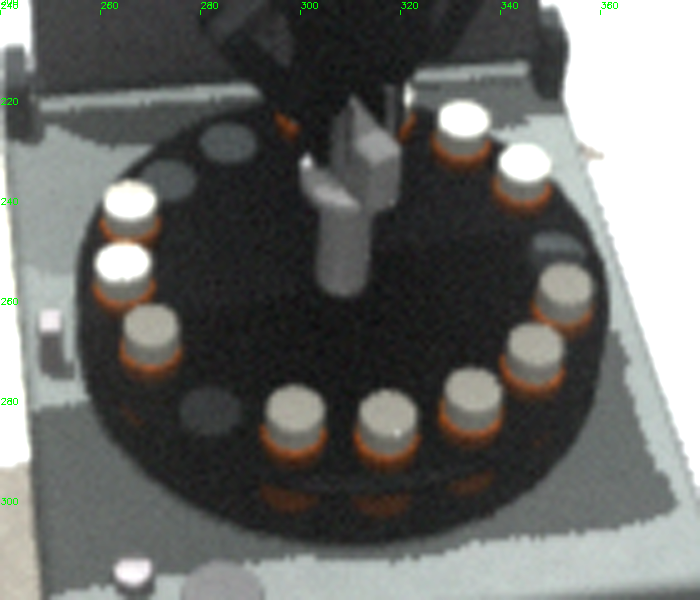

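View pics/t12.png

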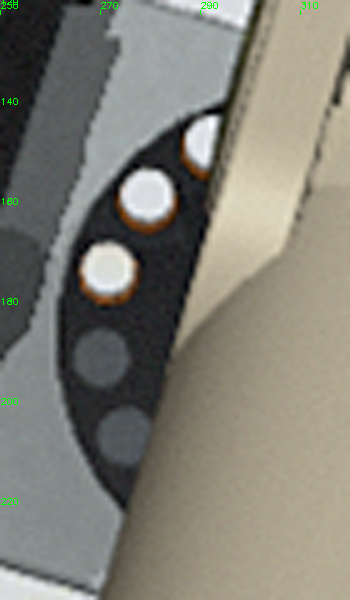

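```bash
python3 - <<'E'
from h import *
from scipy.optimize import least_squares
s=cam("side");c=cam("top");st()
def ph(l,o,k,cm,ctr=None,z=.094):
    W=np.array([atz(cm,np.array(p)/k+o-.5+.5/k,z) for p in l])
    if ctr is None:
        ctr=least_squares(lambda q:np.hypot(*(W[:,:2]-q[:2]).T)-.092,[.587,-.065]).x
    a=np.degrees(np.arctan2(W[:,1]-ctr[1],W[:,0]-ctr[0]))
    m=(a+17.18+11.25)%22.5-11.25
    return ctr,m.round(1),m.mean()
print(ph([(154,316),(204,335),(260,338),(349,296),(369,263),(366,223)],np.array([230,170]),3,s))
print(ph([(295,408),(388,414),(473,391),(535,344),(565,287),(525,163),(463,119),(130,202),(123,264),(151,327)],np.array([240,200]),5,s))
print(ph([(147,195),(108,270)],np.array([250,120]),5,c,(.591,-.0622)))
E
```

```text
t13.40 tcp [ 0.5896 -0.0594  0.143 ] jaw6.1 tilt1.46 F [0.5 2.  0.5] M [-0.34  0.36  0.09] w0.168 j [-0.47  0.42  0.69  1.63 -0.3   1.18  0.4 ]
(array([ 0.58735659, -0.06536482]), array([ 0.7,  0.5,  0.4,  0.7, -0.7,  0.1]), np.float64(0.2797608954026162))
(array([ 0.58814882, -0.06585736]), array([ 1. ,  0.9,  0.7,  0.7, -0.3,  0.7,  1. ,  1.8,  1.6,  1.6]), np.float64(0.9682074907525304))
((0.591, -0.0622), array([0.7, 1.2]), np.float64(0.9323640944576539))
```

Request:
move_arm --plan '[{"claw":0,"xyz":[0,0,0],"twist":0.015},{"claw":0,"xyz":[0,0,0],"twist":0.0}]'

```text
time: 13.65
tcp_pos: [0.5897, -0.0594, 0.143]
orientation: [0.674, 0.739, 0.013, 0.002]
wrist_force: [1.2, 2.2, -0.6]
gripper_width: 0.17
```

```bash
python3 - <<'E'
from h import *
st()
for i in range(8): s=cam("side");c=cam("top")
st()
crop(s,"s13.png",240,200,140,120,5)
crop(c,"t13.png",190,70,185,160,4,proj(c,T([.590,-.063],-.299,[cov(0,.07),cov(0,-.07)])))
cv2.imwrite("pics/s13f.png",s["img"]);cv2.imwrite("pics/t13f.png",c["img"])
E
```

```text
t13.65 tcp [ 0.5897 -0.0594  0.143 ] jaw5.3 tilt1.46 F [ 1.2  2.2 -0.6] M [-0.38  0.32  0.07] w0.170 j [-0.47  0.42  0.69  1.63 -0.3   1.18  0.38]
t14.45 tcp [ 0.5897 -0.0593  0.143 ] jaw5.3 tilt1.46 F [ 1.3  1.3 -0.1] M [-0.41  0.23  0.13] w0.168 j [-0.47  0.42  0.69  1.63 -0.3   1.18  0.38]
```

View pics/s13.png

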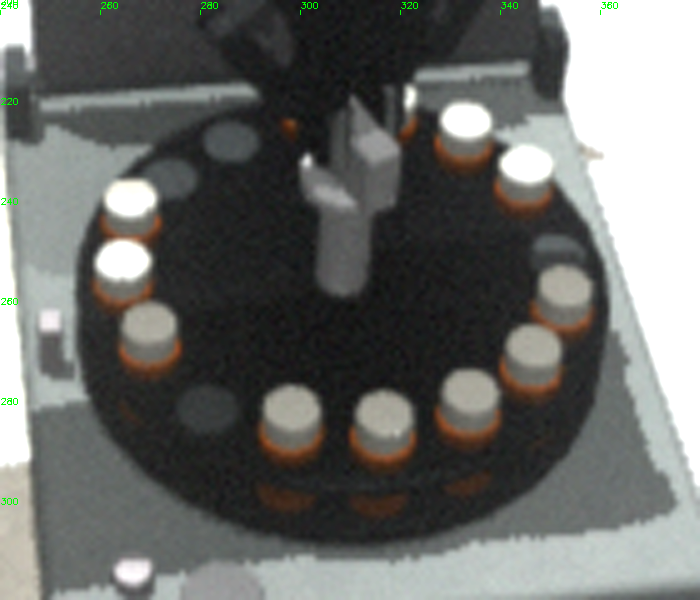

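View pics/t13f.png

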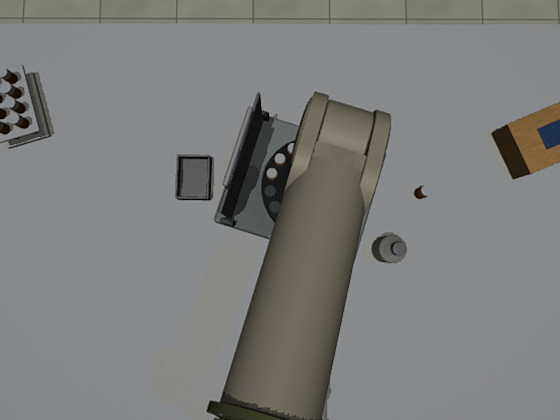

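View pics/s13f.png

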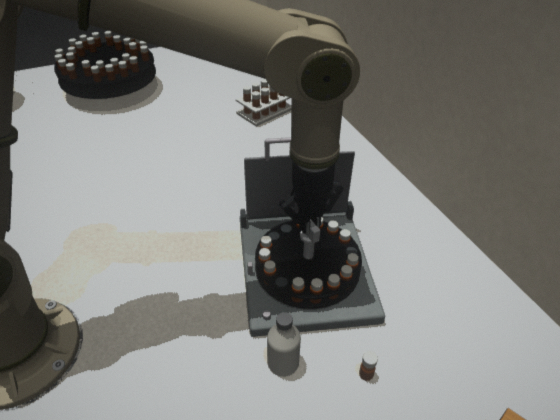

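```bash
python3 - <<'E'
from h import *
print(r.close_job()); st()
E
```

```text
the job is handed in; nothing more can be done
None
the job is handed in; nothing more can be done
```

The cover is folded up to upright. The carousel is turned clockwise to the third stop, and the gripper still holds the bar there. I handed the job in at about 14.5 s of the 58 s allowed.

- **Cover:** I pinched the rod and swung it up its arc. The first pass went slightly past upright (about 0.036 rad), so I pulled it back before letting go. After release, the gripper position and the top view both put it about 0.01 rad (give or take 0.015) short of upright. It looked unchanged in the last pictures.
- **Carousel:** The gripper turned 67.8°, against 67.5° for the third stop. My first measurement of the vials showed the tray about 0.8° short, so I added a small turn. After that I compared vial positions by eye but did not work the angle out again. The pose then held for 0.8 s with no measurable drift.
- **Bystanders:** The wash bottle, spare vial and cap tray stand where they were at the start. The wrist forces I read stayed at a few newtons.
- **Disagreements:** The two cameras put the carousel axis about 4 mm apart, so I gripped the bar in between. The arm also drifted sideways by up to 15 mm on the descents, which I corrected before each grasp. The tool was tilted about 1.5° at the end.

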